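Turn the next leaf of the price book

ROBOT

A 6-joint arm with a two-finger parallel gripper is mounted at the origin on a cart in front of the work surface, level with it; the furniture and walls round the work are solid. World frame = base frame: x ahead of the robot, y to its left, z up, the work surface at z = 0. Lengths are in m, angles in rad, forces in N, time in s.
With the tool pointing down it reaches from about 0.425 to 1.125 m from the base axis. Payload 14.9 kg.
Tool frame: the origin (TCP) lies on the centre line of the jaws, within the pads' length; the fingertips stand 25 mm ahead of it and the grasp point (between the pads) lies 6 mm ahead of it; y points along the fingers, x is the direction in which the jaws open and shut, and the axes are right-handed (so a half turn about y gives the same grasp; the last joint's range is limited). The gripper opens to 91 mm and grips with 3 to 60 N. Pads are 32 mm wide; open, the fingers measure 118 mm over their backs; the gripper's body (76 mm by 178 mm) begins 60 mm behind the grasp point.
Start: joints at [-1.295, 0.379, 1.734, -0, 1.028, -0.033], TCP at [0.213, -0.667, 0.239] pointing down, gripper open.
Joint ranges: [-2.77, 2.77], [-0.74, 2.19], [0, 2.66], [-1.06, 4.2], [0.31, 2.87], [-3.08, 3.08]. Speed limits (rad/s): [1.89, 1.89, 2.39, 3.14, 3.14, 3.14].

INTERFACE

Orientations are given as a rotation vector (axis times angle).
In Python, from bench import sense, viewer, job gives the robot as it stands. The module is installed in compiled form; this text tells all that it offers.
- The arm moves only by the tool servo_tool, never from a script. Its argument "rows" is a list that holds one entry, the list of rows, each a list of 5 numbers: the shift along the tool's x, y, z in m, then the turn about the tool's y in degrees, then the finger opening in m, from 0 to 0.0912. A call has 1 to 5 rows; each row is the pose to reach, as a shift and turn from the pose commanded when the call began, along the tool's axes at that moment; what a row does not reach only later rows make up. A row lasts 1/10 s, in which the tool goes at most 50 mm and 8.59 degrees, less where a joint would pass 70% of its speed; a pose out of reach is approached as far as the arm can. A call with a gripper value outside its range is refused whole. The fingers move at their own pace and stop on an object; "squeeze" is the grip in N (left out, the last holds). Time passes only in rows, so rows that repeat a pose let the fingers close. It gives the time, the measured TCP pose, the force and the opening at its end, in the units of the state.
- sense(): the state, without advancing time (a new reading comes with each control period).
- viewer.snapshot(name): name is "scene" or "top" or "wrist"; returns a dict with "color" (384x512x3 uint8, red, green, blue), "vfov" (degrees; the focal length in pixels is half the picture's height over the tangent of half this angle, whatever the lens; pixels are square), "cx", "cy" (the principal point, pixels), "rvec" (rotation vector, rad) and "tvec" (3), from world to camera coordinates, as OpenCV has them. Camera axes: x right, y down, z forward; pixel columns grow to the right and rows downward; lengths in m; the calibration is good to about 2 mm. A picture is of the moment at which its call begins. There is no depth.
- job.hand_in(): hands the job in, once; it reports no verdict.
The state is a dict: "clock": time; "joint_positions": joint angles; "joint_velocities": joint speeds; "tau": joint torques, N m; "position": TCP position; "tcp_rot": TCP orientation; "wrist_force": force on the tool from outside, world axes, zero at the start; "moment": the same for the moment, N m; "opening": opening from 0.0 (shut) to 1.0 (fully open).
Only numpy, scipy, OpenCV 4.12 (cv2) and the standard library are available. Lean on these libraries where they do the work, as an engineer would, in place of code of your own. Each camera call takes 0.05 s, during which the arm holds its last target.

TASK

Turn the price book on the counter to its next section: with the fingertips, swing the page keeper's arm clear of the leaves, push the uppermost right-hand leaf up under its tab and over the spine until it lies flat on the left-hand side, then push the keeper's arm back in over the leaf that stays on the right, about as far as it was. Only push: do not pinch the leaf or the keeper between the fingers, leave the other two leaves lying where they are, and leave the other things on the counter alone.

Things in the scene. Friction and masses are not known exactly. Their poses are not given: they have to be found in the camera images.
- price_book: Price book with three grey leaves on a wooden base fixed to the counter: base 168 mm along the spine by 270 mm across, top 28 mm above the counter. Origin on the counter under the middle of the spine; x along the spine away from the robot, y left, z up. leaf_a lies turned on the left, leaf_b on the right on top of leaf_c; leaves block one another.
- spine_mid (a point): Middle of the spine axis, 42 mm above the counter; the axis runs along the book's x. Every leaf is rigid, 4 mm thick, 150 mm along the spine (x = -75 to +75), begins 12 mm and ends 142 mm from the axis, and has one tab that ends 168 mm from the axis.
- tab_b (a point): Middle of the outer edge of leaf_b's tab (44 mm wide, middle of the leaf, book x = 0), on the face that is below at the start: 168 mm from the spine axis, 40 mm above the counter while on the right. Juts 33 mm past the base, with only air between it and the counter. Moves with the leaf; its x axis stays along the spine.
- tab_a (a point): Middle of the outer edge of leaf_a's tab, 44 mm wide, at book x = +51 mm (far end), 168 mm from the spine axis; on the left at the start.
- tab_c (a point): Middle of the outer edge of leaf_c's tab, 44 mm wide, at book x = -51 mm (near end), 168 mm from the spine axis, on its lower face 35.5 mm above the counter, on the right.
- leaf_a (a joint): Angle of leaf_a about the spine, rad: 0 flat on the right, 3.14 flat on the left (where it lies at the start).
- leaf_b (a joint): Angle of leaf_b, the leaf to be turned: 0 flat on the right (start), 1.57 upright, 3.14 flat on the left on leaf_a (the face that was below is then on top, 44 mm above the counter). The plane of that face passes 2 mm from the spine axis. The hinge is stiff: the leaf stays at any angle; about 1.5 N at the tab moves it.
- leaf_c (a joint): Angle of leaf_c, which lies under leaf_b on the right: 0 flat on the right, 3.14 flat on the left.
- leaf_b_front: Front plate of leaf_b, 2 mm thick, the face that is up at the start (origin on the spine axis).
- leaf_b_back: Back plate of leaf_b, 2 mm thick, the face that is down at the start; at the tab it stands 4 mm further out than the front plate (origin on the spine axis).
- keeper (a joint): Angle of the page keeper, rad, -0.15 to 1.75, growing anticlockwise seen from above: 0 when its arm points along the spine towards the robot, over the right-hand leaves; 1.57 when it points right, along the leaves' far edge. Clear of the leaves from 1.43 up; while it lies over leaf_b the leaf cannot be raised. Stays where left; about 0.6 N at the fin moves it.
- keeper_pivot (a point): The keeper's upright pivot, 90 mm beyond (away from the robot) and 90 mm right of the middle of the spine; the point lies at the arm's underside, 45.5 mm above the counter. The aluminium arm is 12 mm wide, 4 mm thick and 64 mm long from the pivot; the pivot's cap reaches 54.5 mm above the counter.
- keeper_fin (a point): Middle of the keeper's upright black thumb fin, 47 mm from the pivot: 26 mm long along the arm, 8 mm thick, standing from 49.5 to 67.5 mm above the counter. Turns with the keeper; at joint value 0 its axes are those of the book, and the arm points along its -x.
- mint_tin: Loose mint tin, 60 x 90 x 22 mm, lying left of the book; origin under its middle.
- bar_1: Loose wrapped bar, 52 x 145 x 14 mm, lying right of the book; origin under its middle.
- marker: Loose white marker, 135 mm long, 16 mm thick, lying near the counter's front edge, left of the book; origin under its middle.
- counter_bell: Loose call bell, 76 mm wide, 59 mm high; origin under its middle.
- carton_purple: Loose open carton of bars, 105 x 165 x 66 mm; origin under its middle.
- stapler: Loose stapler, 34 x 131 x 45 mm; origin under its middle.
- sweet_jar: Loose jar of sweets, 64 mm wide, 100 mm high; origin under its middle.
- keeper_inner: Half of the thumb fin's thickness, on the side that faces the spine while the arm lies over the leaves (push here to swing it out); origin on the pivot.
- keeper_outer: The other half of the thumb fin's thickness, facing away from the spine while the arm lies over the leaves (push here to swing it back in); origin on the pivot.

How it is judged:
On the way, in this order (a step that is already met when the one before it is completed fails the run):
1. the keeper's arm is swung clear of the leaves, leaf_b still lying down (value of joint keeper above 1.4 rad and value of joint leaf_b below 0.1 rad), for 0.1 s.
2. leaf_b is turned over and lies flat on the left, leaf_c still on the right (value of joint leaf_b above 3.09 rad and value of joint leaf_c below 0.06 rad), for 0.2 s.
At the end, for the whole second after the job is handed in: leaf_b lies flat on the left within 3 degrees, leaf_a still flat on the left and leaf_c flat on the right within 3 degrees, and the keeper's arm is at rest back over leaf_c, within 0.6 rad of pointing straight along the spine (all of step 2 and value of joint leaf_a above 3.09 rad and value of joint keeper below 0.6 rad and velocity of joint keeper between -0.05 and 0.05 rad/s); the robot touches nothing.
It fails at once if leaf_b is pinched between the fingers (both its faces pressed at once) (contact force between the fingers and leaf_b_front above 1 N and contact force between the fingers and leaf_b_back above 1 N).
It fails at once if the keeper's fin is pinched between the fingers (both its sides pressed at once) (contact force between the fingers and keeper_inner above 1 N and contact force between the fingers and keeper_outer above 1 N).
It fails at once if leaf_a, already turned, is lifted from its place (value of joint leaf_a below 2.8 rad).
It fails at once if leaf_c, which stays, is turned up with the other (value of joint leaf_c above 0.4 rad).
It fails at once if another thing on the counter is shoved or lifted (distance of any of mint_tin, bar_1, marker, counter_bell, carton_purple, stapler, sweet_jar from where it was at the start of the episode above 0.03 m).
It also fails if it takes over 64 s, if anything falls off the work surface, if the arm or the gripper's body presses on something with over 40 N, if the wrist force passes 120 N, or if a joint passes its speed limit or range.

## Working session

There is one attempt and no reset: what is moved stays moved. The work goes in short steps, Python scripts to look and compute and a tool call to move; the robot and the scene stay as the last step left them, time stands still between calls to the robot, and variables do not carry over. Pictures are saved under pics/ and viewed, and the job is handed in when it is done.

Besides the shell and the picture viewer there is one more tool, called after "Emit:" as a command line: name --argument value ..., lists and objects as JSON in quotes. servo_tool: Moves the arm, as the interface text tells. Its arguments: {"type":"object","properties":{"rows":{"type":"array","items":{"type":"array","items":{"type":"array","items":{"type":"number"}}}},"squeeze":{"type":"number"}},"required":["rows"]}

```bash
mkdir -p pics; cat > h.py <<'E'
import numpy as np, cv2
from bench import sense, viewer, job
def snap(n,f=None):
    s=viewer.snapshot(n)
    if f: cv2.imwrite('pics/'+f,s['color'][:,:,::-1])
    return s
def K(s):
    h=s['color'].shape[0]; f=h/2/np.tan(np.radians(s['vfov'])/2)
    return f
def ray(s,u,v):
    R=cv2.Rodrigues(np.array(s['rvec'],float))[0]; t=np.array(s['tvec'],float).ravel(); f=K(s)
    d=R.T@np.array([(u-s['cx'])/f,(v-s['cy'])/f,1.]); o=-R.T@t
    return o,d
def onz(s,u,v,z):
    o,d=ray(s,u,v); return o+d*(z-o[2])/d[2]
def proj(s,p):
    R=cv2.Rodrigues(np.array(s['rvec'],float))[0]; t=np.array(s['tvec'],float).ravel(); f=K(s)
    c=R@np.array(p)+t; return np.array([f*c[0]/c[2]+s['cx'],f*c[1]/c[2]+s['cy']])
E
python3 - <<'E'
from h import *
for n in ['scene','top','wrist']:
    s=snap(n,n+'0.png'); print(n,s['vfov'],s['cx'],s['cy'],ray(s,256,192))
print(sense())
E
```

```text
scene 50.33026564087231 251.02231601052452 194.79323900793824 (array([-0.03694062,  0.74685154,  1.06697176]), array([ 0.3416929 , -0.61917549, -0.70715115]))
top 55.21212276600352 251.52592294715845 186.8752772047609 (array([ 0.19709433, -0.10896644,  1.51967175]), array([ 0.17906011,  0.00502771, -0.98399974]))
wrist 60.588060615432454 253.40365869538522 190.75301958655095 (array([ 0.27801967, -0.64604831,  0.38437253]), array([-0.23468794, -0.08203294, -0.96864285]))
{'clock': 0.15, 'joint_positions': array([-1.29530111e+00,  3.79300199e-01,  1.73465564e+00,  5.33990432e-06,
        1.02850452e+00, -3.33032995e-02]), 'joint_velocities': array([ 0.0001312 , -0.00035013, -0.00087518, -0.00057052,  0.00080736,
        0.00048967]), 'tau': array([ 1.23445308e-03, -7.64107704e+01, -4.34653687e+01,  6.51262631e-02,
        4.09827253e-02, -5.63980939e-05]), 'position': array([ 0.21265471, -0.66661337,  0.238426  ]), 'tcp_rot': array([-1.33905092,  0.97926546, -0.97813677]), 'wrist_force': array([-0.33293211,  0.25883007, -1.00141679]), 'moment': array([-0.0058534 ,  0.02100864,  0.00393661]), 'opening': 0.9994516711245355}
```

View pics/scene0.png

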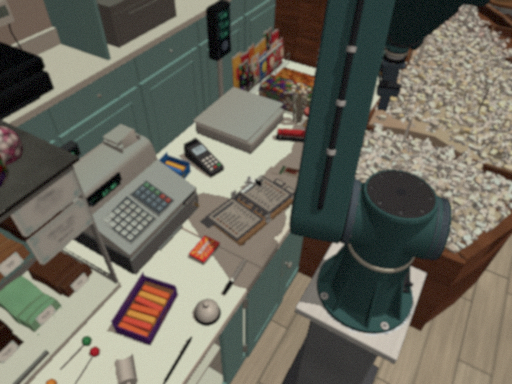

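View pics/top0.png

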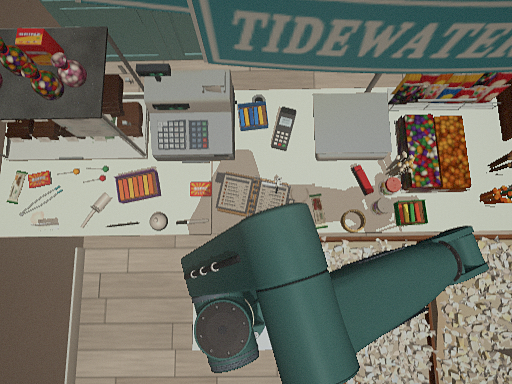

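```bash
python3 - <<'E'
from h import *
s=viewer.snapshot('top')
im=s['color'][:,:,::-1]
c=im[90:240,100:330]; cv2.imwrite('pics/c0.png',cv2.resize(c,None,fx=3.4,fy=3.4,interpolation=cv2.INTER_CUBIC))
R=cv2.Rodrigues(sense()['tcp_rot'])[0]; print(R)
E
```

```text
[[ 3.03886571e-01 -1.67014180e-04  9.52708205e-01]
 [-9.52708028e-01  5.81667921e-04  3.03886616e-01]
 [-6.04913175e-04 -9.99999817e-01  1.76453198e-05]]
```

View pics/c0.png

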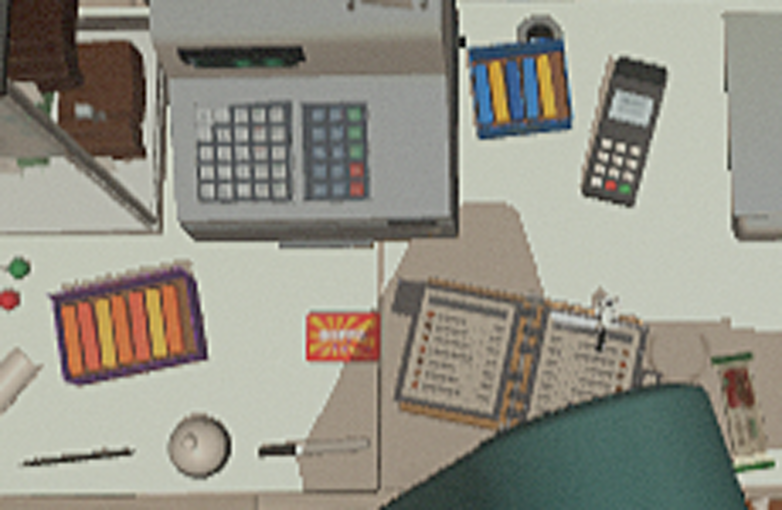

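```bash
python3 - <<'E'
from h import *
s=viewer.snapshot('top')
im=s['color'][:,:,::-1]
c=im[165:225,210:310]; cv2.imwrite('pics/c1.png',cv2.resize(c,None,fx=8,fy=8,interpolation=cv2.INTER_CUBIC))
s=viewer.snapshot('scene')
im=s['color'][:,:,::-1]
c=im[165:250,195:305]; cv2.imwrite('pics/c2.png',cv2.resize(c,None,fx=7,fy=7,interpolation=cv2.INTER_CUBIC))
E
```

```text
(no output)
```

View pics/c1.png

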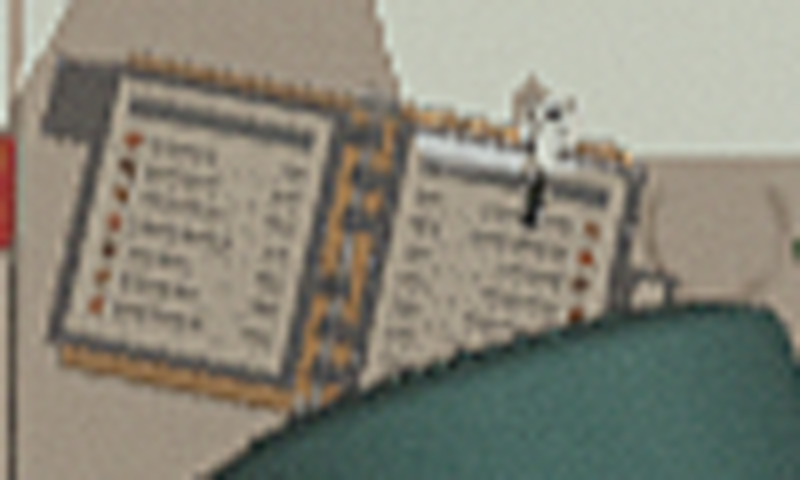

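View pics/c2.png

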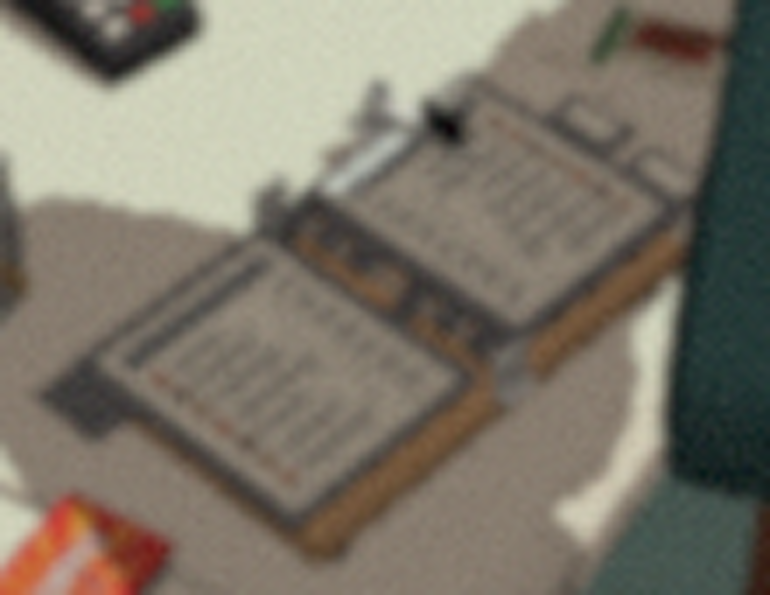

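```bash
cat > fit.py <<'E'
from h import *
from scipy.optimize import least_squares
def fit(obs):
    # obs: list of (snap,uv,bookpt)
    def T(p,b):
        c,s=np.cos(p[2]),np.sin(p[2]); return np.array([p[0]+c*b[0]-s*b[1],p[1]+s*b[0]+c*b[1],b[2]])
    f=lambda p: np.concatenate([proj(s,T(p,b))-uv for s,uv,b in obs])
    r=least_squares(f,[0.6,-0.15,-0.15]); return r.x, r.fun.reshape(-1,2),T
E
python3 - <<'E'
from fit import *
s=viewer.snapshot('top'); s2=viewer.snapshot('scene')
a=lambda u,v:np.array([210+(u-3.5)/8,165+(v-3.5)/8])
b=lambda u,v:np.array([195+(u-3)/7,165+(v-3)/7])
o=[(s,a(118,68),(.075,.142,.04)),(s,a(52,342),(-.075,.142,.04)),(s,a(300,388),(-.075,.012,.04)),(s,a(640,172),(.075,-.142,.044)),(s,a(60,60),(.073,.168,.04)),(s,a(45,132),(.029,.168,.04))]
o2=[(s2,b(300,525),(-.075,.142,.04)),(s2,b(685,205),(-.075,-.142,.044)),(s2,b(470,85),(.075,-.142,.044)),(s2,b(515,340),(-.075,-.012,.044)),(s2,b(95,438),(.029,.168,.04)),(s2,b(42,400),(.073,.168,.04))]
for O in (o,o2,o+o2):
    p,r,T=fit(O); print(p,np.round(r,1).tolist())
print('tabb',T(p,(0,-.168,.04)),'pivot',T(p,(.09,-.09,.0455)))
print('keeper top', proj(s,T(p,(.09,-.09,.05)))); 
for k in (0,.1,.2,.3):
  f=T(p,(.09-.047*np.cos(k),-.09-.047*np.sin(k),.0675)); q=proj(s,f); q2=proj(s2,f); print(k,f,(q-[210,165])*8+3.5,(q2-[195,165])*7+3)
E
```

```text
[ 0.44748164 -0.09057044 -0.21617219] [[-0.8, -0.7], [-0.6, 0.2], [-0.3, 0.8], [1.5, -0.5], [0.3, -0.5], [-0.2, 0.7]]
[ 0.4441839  -0.08624692 -0.21367913] [[-0.5, 1.2], [0.7, -0.0], [-0.2, -2.7], [0.8, 0.6], [0.4, 0.8], [-1.1, -0.8]]
[ 0.44578144 -0.08863703 -0.21755258] [[-1.2, -0.4], [-1.0, 0.5], [-0.8, 1.2], [1.1, -0.0], [-0.2, -0.1], [-0.7, 1.0], [-0.7, 0.4], [0.7, -0.5], [-0.1, -3.2], [0.6, 0.0], [0.3, 0.0], [-1.1, -1.6]]
tabb [ 0.40952022 -0.25267704  0.04      ] pivot [ 0.51423436 -0.19594126  0.0455    ]
keeper top [278.94626883 179.72294783]
0 [ 0.46834222 -0.18579675  0.0675    ] [539.0119066  203.48145287] [448.77885133 107.58891867]
0.1 [ 0.46755873 -0.190429    0.0675    ] [548.2795832  204.88582473] [454.6351117  102.81598204]
0.2 [ 0.4672416  -0.19511633  0.0675    ] [557.63660401 205.37637681] [459.7316912   97.67093128]
0.3 [ 0.46739402 -0.1998119   0.0675    ] [566.98778745 204.94785679] [464.02016035  92.20903531]
```

Emit:
servo_tool --rows '[[[-0.03,0,0.03,6,0],[-0.065,0,0.06,12,0],[-0.1,0,0.095,18,0],[-0.13,0,0.125,24,0],[-0.16,0,0.155,30.2,0]]]' --squeeze 20

```text
clock: 0.9
position: [0.3123, -0.4657, 0.239]
tcp_rot: [-1.095, 1.371, -1.372]
wrist_force: [0.9, -0.6, 0.0]
opening: 0.591
```

```bash
cat >> fit.py <<'E'
B=[0.4458,-0.0886,-0.2175]
def toB(w,B=B):
    c,s=np.cos(B[2]),np.sin(B[2]); d=np.array(w)[:2]-B[:2]; return np.array([c*d[0]+s*d[1],-s*d[0]+c*d[1],w[2]])
def st(B=B):
    S=sense(); R=cv2.Rodrigues(S['tcp_rot'])[0]; w=S['position']
    print('t',round(S['clock'],2),'w',w.round(4),'book',toB(w,B).round(4),'tipz',round(w[2]-.025,4),'xang',np.degrees(np.arctan2(R[1,0],R[0,0])).round(2),'F',S['wrist_force'].round(2),'op',round(S['opening'],3))
    return S
E
python3 -c "
from fit import *
st()"
```

```text
t 0.9 w [ 0.3123 -0.4657  0.239 ] book [-0.049 -0.397  0.239] tipz 0.214 xang -102.76 F [ 0.91 -0.6   0.04] op 0.591
```

Emit:
servo_tool --rows '[[[-0.05,0,0.014,0,0],[-0.1,0,0.028,0,0],[-0.15,0,0.042,0,0],[-0.2,0,0.056,0,0],[-0.25,0,0.07,0,0]]]'

```text
clock: 1.4
position: [0.4304, -0.2451, 0.2393]
tcp_rot: [-1.098, 1.368, -1.369]
wrist_force: [0.6, 0.1, 0.3]
opening: 0.158
```

```bash
python3 - <<'E'
from fit import *
st()
s=snap('wrist'); cv2.imwrite('pics/w1.png',cv2.resize(s['color'][:,:,::-1],None,fx=1.5,fy=1.5,interpolation=cv2.INTER_CUBIC))
E
```

```text
t 1.4 w [ 0.4304 -0.2451  0.2393] book [ 0.0187 -0.1562  0.2393] tipz 0.2143 xang -102.52 F [0.62 0.12 0.31] op 0.158
```

View pics/w1.png

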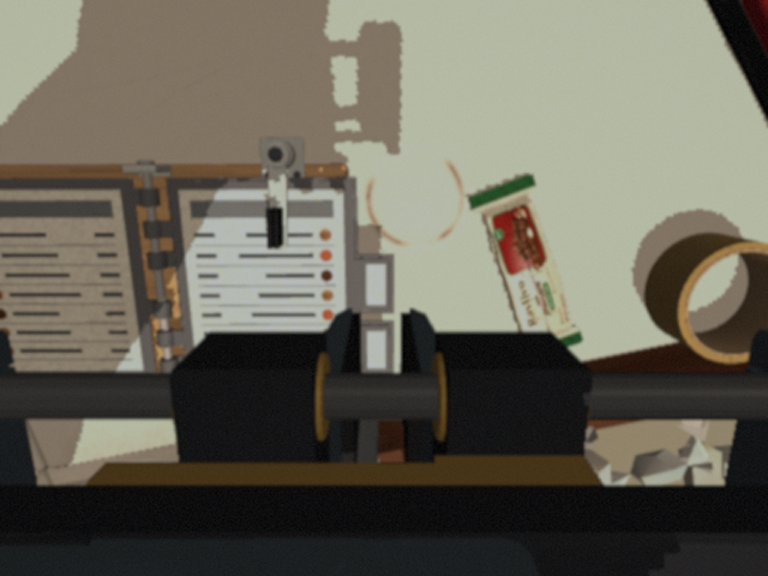

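```bash
python3 - <<'E'
from fit import *
s=snap('wrist')
im=s['color'][:,:,::-1]
cv2.imwrite('pics/w2.png',cv2.resize(im[85:245,90:280],None,fx=4,fy=4,interpolation=cv2.INTER_CUBIC))
a=lambda u,v:np.array([u/1.5-.17,v/1.5-.17])
o=[(s,a(355,180),(.075,-.142,.044)),(s,a(168,178),(.075,-.012,.044)),(s,a(393,256),(.022,-.168,.042)),(s,a(393,310),(-.022,-.168,.042)),(s,a(280,155),(.09,-.09,.0545)),(s,a(135,180),(.075,.012,.04))]
p,r,T=fit(o); print(p,r.round(1).tolist())
for k in (-.1,0,.1,.2):
  f=T(p,(.09-.047*np.cos(k),-.09-.047*np.sin(k),.0675));print(k,proj(s,f)*1.5)
E
```

```text
[ 0.44958981 -0.08306739 -0.21690244] [[1.9, -1.0], [-1.4, 0.3], [1.7, -0.6], [1.4, 3.1], [-2.2, 0.2], [-1.1, -1.2]]
-0.1 [268.73651463 229.64174146]
0 [276.01387556 230.0089627 ]
0.1 [283.25437817 229.65125862]
0.2 [290.39341682 228.57137757]
```

View pics/w2.png

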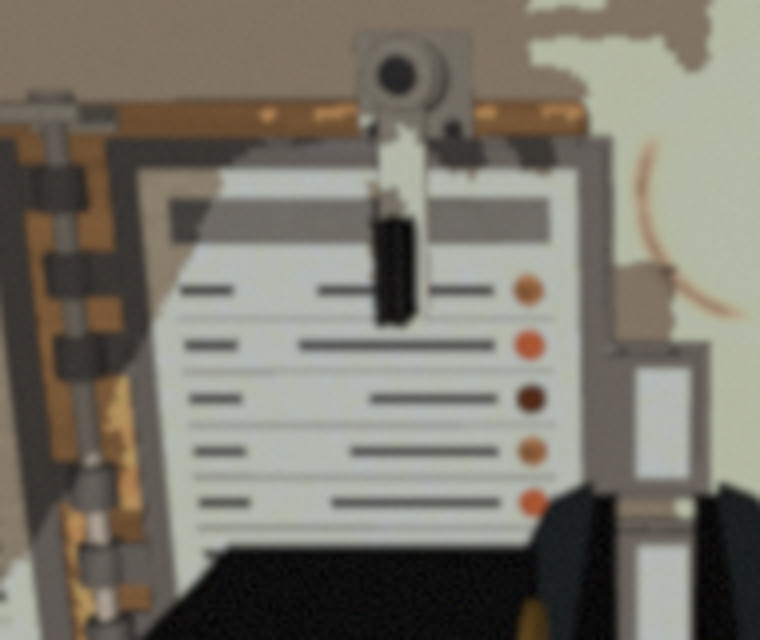

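```bash
python3 - <<'E'
from fit import *
s=snap('wrist')
a=lambda u,v:np.array([90+(u-1.5)/4,85+(v-1.5)/4])
o=[(s,a(610,138),(.075,-.142,.044)),(s,a(108,142),(.075,-.012,.044)),(s,a(708,344),(.022,-.168,.042)),(s,a(712,493),(-.022,-.168,.042)),(s,a(403,68),(.09,-.09,.0545)),(s,a(62,160),(.070,0,.044))]
p,r,T=fit(o); print(p,r.round(1).tolist())
for k in (-.1,0,.1,.2):
  f=T(p,(.09-.047*np.cos(k),-.09-.047*np.sin(k),.0675));print(k,(proj(s,f)-[90,85])*4+1.5)
for q,z in (((395,270),.0675),((395,325),.0675),((395,218),.0675),((403,68),.0545),((708,344),.042),((712,493),.042),((610,138),.044)): print(q,toB(onz(s,*a(*q),z),p).round(4))
st(p)
E
```

```text
[ 0.4465894  -0.09078066 -0.21034689] [[1.2, -0.5], [-1.3, -1.0], [1.8, -1.0], [0.5, 1.5], [-1.0, 1.8], [-1.1, -0.5]]
-0.1 [379.29421135 274.16509537]
0 [398.70365699 275.06609426]
0.1 [418.01482211 274.03372438]
0.2 [437.05541413 271.07599109]
(395, 270) [ 0.0442 -0.0892  0.0675]
(395, 325) [ 0.0308 -0.0885  0.0675]
(395, 218) [ 0.0567 -0.0898  0.0675]
(403, 68) [ 0.0917 -0.0911  0.0545]
(708, 344) [ 0.021 -0.166  0.042]
(712, 493) [-0.0203 -0.1674  0.042 ]
(610, 138) [ 0.0745 -0.1408  0.044 ]
t 1.55 w [ 0.4307 -0.2449  0.2391] book [ 0.0166 -0.154   0.2391] tipz 0.2141 xang -102.27 F [ 0.22 -0.67  0.26] op 0.021
```

Emit:
servo_tool --rows '[[[-0.05,0,0.005,0,0],[-0.099,0,0.01,0,0],[-0.099,0.04,0.01,0,0],[-0.099,0.08,0.01,0,0],[-0.099,0.11,0.01,0,0]]]'

```text
clock: 2.05
position: [0.4603, -0.153, 0.1272]
tcp_rot: [-1.098, 1.369, -1.368]
wrist_force: [0.7, 0.2, -0.4]
opening: 0.005
```

Emit:
servo_tool --rows '[[[0,0.025,0,0,0],[0,0.048,0,0,0],[0,0.048,0,0,0]]]'

```text
clock: 2.35
position: [0.4592, -0.1529, 0.0787]
tcp_rot: [-1.1, 1.373, -1.366]
wrist_force: [-0.1, 0.4, 0.6]
opening: 0.003
```

```bash
sed -i 's/^B=.*/B=[0.4466,-0.0908,-0.2103]/' fit.py; python3 - <<'E'
from fit import *
st()
s=snap('wrist'); cv2.imwrite('pics/w3.png',cv2.resize(s['color'][:,:,::-1],None,fx=1.5,fy=1.5,interpolation=cv2.INTER_CUBIC))
s=snap('scene'); cv2.imwrite('pics/s3.png',cv2.resize(s['color'][165:250,195:305,::-1],None,fx=5,fy=5,interpolation=cv2.INTER_CUBIC))
E
```

```text
t 2.35 w [ 0.4592 -0.1529  0.0787] book [ 0.0253 -0.0581  0.0787] tipz 0.0537 xang -102.58 F [-0.07  0.41  0.56] op 0.003
```

View pics/w3.png

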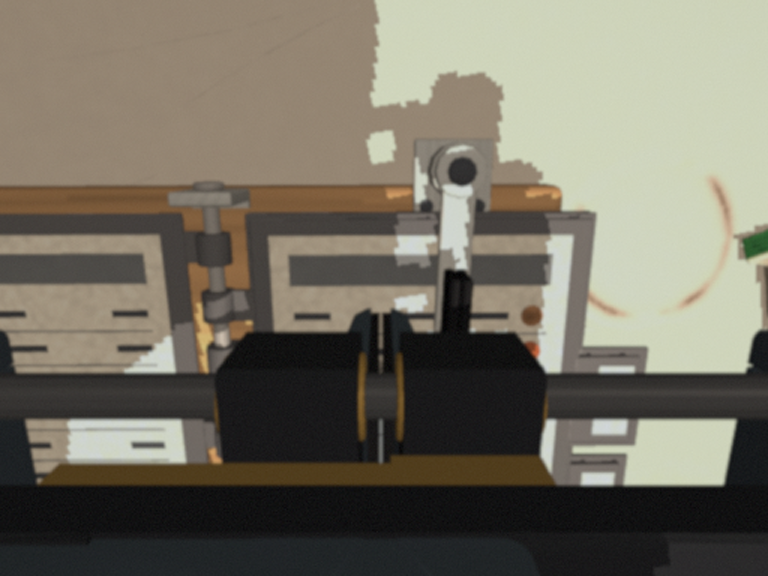

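View pics/s3.png

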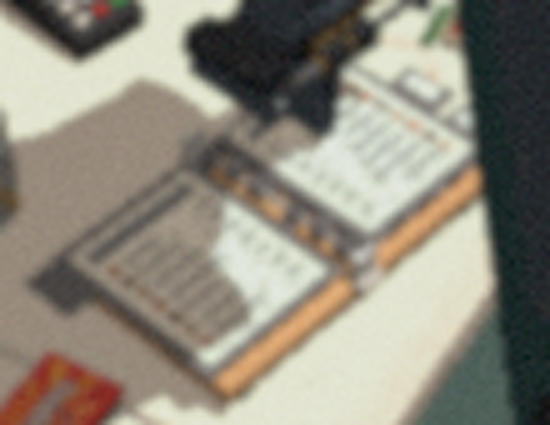

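Emit:
servo_tool --rows '[[[0.007,0,0.001,0,0],[0.0144,0,0.0018,0,0],[0.0238,0,0.002,0,0],[0.033,0,0.0038,0,0],[0.0416,0,0.0076,0,0]]]'

```text
clock: 2.95
position: [0.4593, -0.1957, 0.0812]
tcp_rot: [-1.098, 1.368, -1.369]
wrist_force: [0.8, 0.5, -0.1]
opening: 0.007
```

```bash
python3 - <<'E'
from fit import *
st()
s=snap('wrist'); cv2.imwrite('pics/w4.png',cv2.resize(s['color'][:,:,::-1],None,fx=1.5,fy=1.5,interpolation=cv2.INTER_CUBIC))
E
```

```text
t 2.95 w [ 0.4593 -0.1957  0.0812] book [ 0.0343 -0.1     0.0812] tipz 0.0562 xang -102.53 F [ 0.75  0.55 -0.09] op 0.007
```

View pics/w4.png

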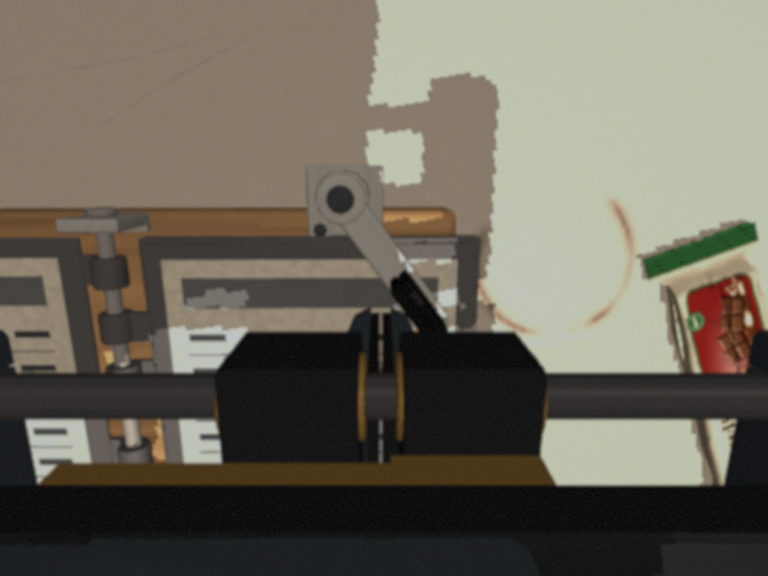

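Emit:
servo_tool --rows '[[[0.0074,0,0.0041,0,0],[0.0138,0,0.0109,0,0],[0.019,0,0.019,0,0],[0.022,0,0.027,0,0],[0.0236,0,0.0345,0,0]]]'

```text
clock: 3.5
position: [0.4887, -0.2256, 0.0809]
tcp_rot: [-1.098, 1.368, -1.368]
wrist_force: [-1.1, 0.7, -0.5]
opening: 0.003
```

Emit:
servo_tool --rows '[[[0,0,0.003,0,0],[0,0,0.003,0,0]]]'

```text
clock: 3.7
position: [0.4913, -0.2259, 0.0809]
tcp_rot: [-1.098, 1.368, -1.368]
wrist_force: [-0.2, -0.3, 0.5]
opening: 0.004
```

```bash
python3 - <<'E'
from fit import *
st()
s=snap('wrist'); cv2.imwrite('pics/w5.png',cv2.resize(s['color'][:,:,::-1],None,fx=1.5,fy=1.5,interpolation=cv2.INTER_CUBIC))
E
```

```text
t 3.7 w [ 0.4913 -0.2259  0.0809] book [ 0.072  -0.1228  0.0809] tipz 0.0559 xang -102.49 F [-0.17 -0.27  0.5 ] op 0.004
```

View pics/w5.png

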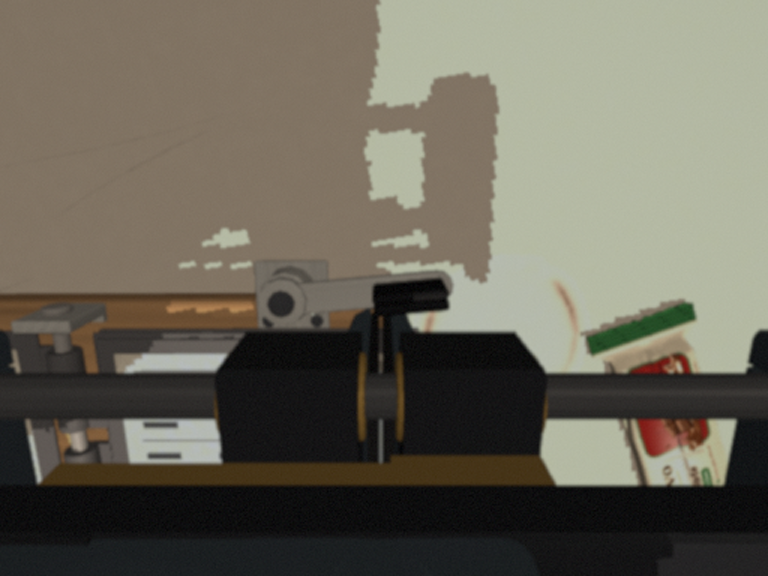

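Emit:
servo_tool --rows '[[[0,0,-0.012,0,0],[0,-0.03,-0.02,0,0],[0.02,-0.03,-0.045,0,0],[0.05,-0.03,-0.072,0,0],[0.0745,-0.03,-0.072,0,0]]]'

```text
clock: 4.25
position: [0.4006, -0.282, 0.1106]
tcp_rot: [-1.099, 1.37, -1.366]
wrist_force: [0.6, 0.1, 0.6]
opening: 0.002
```

Emit:
servo_tool --rows '[[[0,0.02,0,0,0],[0,0.04,0,0,0],[0,0.056,0,0,0],[0,0.056,0,0,0]]]'

```text
clock: 4.65
position: [0.4025, -0.2818, 0.0534]
tcp_rot: [-1.099, 1.371, -1.366]
wrist_force: [-0.3, -0.9, -0.5]
opening: 0.007
```

```bash
python3 - <<'E'
from fit import *
st()
s=snap('wrist'); cv2.imwrite('pics/w6.png',cv2.resize(s['color'][:,:,::-1],None,fx=1.5,fy=1.5,interpolation=cv2.INTER_CUBIC))
E
```

```text
t 4.65 w [ 0.4025 -0.2818  0.0534] book [-0.0032 -0.196   0.0534] tipz 0.0284 xang -102.52 F [-0.28 -0.88 -0.48] op 0.007
```

View pics/w6.png

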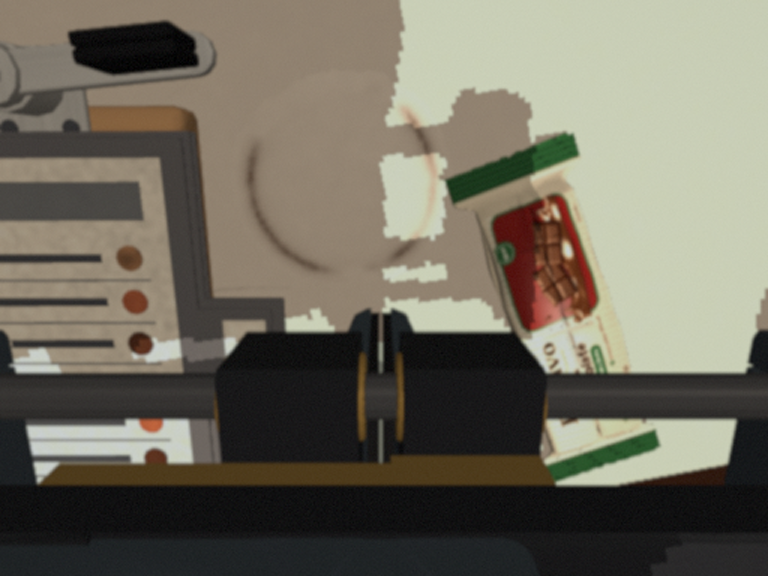

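Emit:
servo_tool --rows '[[[-0.006,0,0.002,0,0],[-0.012,0,0.003,0,0],[-0.014,0,0.003,0,0],[-0.015,0,0.003,0,0],[-0.016,0,0.003,0,0]]]'

```text
clock: 5.2
position: [0.411, -0.2679, 0.0552]
tcp_rot: [-1.098, 1.368, -1.368]
wrist_force: [0.6, -0.4, 0.4]
opening: 0.003
```

```bash
python3 -c "
from fit import *
st()"
```

```text
t 5.2 w [ 0.411  -0.2679  0.0552] book [ 0.0021 -0.1807  0.0552] tipz 0.0302 xang -102.49 F [ 0.65 -0.44  0.44] op 0.003
```

Emit:
servo_tool --rows '[[[-0.001,0,0,0,0],[-0.002,0,0,0,0]]]'

```text
clock: 5.4
position: [0.4113, -0.2661, 0.055]
tcp_rot: [-1.098, 1.368, -1.368]
wrist_force: [-0.3, 0.1, -0.1]
opening: 0.005
```

Emit:
servo_tool --rows '[[[-0.001,0,0,0,0],[-0.002,0,0,0,0]]]'

```text
clock: 5.6
position: [0.4116, -0.2641, 0.0549]
tcp_rot: [-1.098, 1.368, -1.368]
wrist_force: [-0.1, 0.2, -0.6]
opening: 0.003
```

Emit:
servo_tool --rows '[[[-0.001,0,0,0,0],[-0.002,0,0,0,0]]]'

```text
clock: 5.8
position: [0.4121, -0.2621, 0.0549]
tcp_rot: [-1.098, 1.368, -1.368]
wrist_force: [0.1, 0.5, -0.1]
opening: 0.006
```

Emit:
servo_tool --rows '[[[-0.001,0,0,0,0],[-0.002,0,0,0,0]]]'

```text
clock: 6.0
position: [0.4126, -0.2608, 0.055]
tcp_rot: [-1.099, 1.367, -1.369]
wrist_force: [-8.1, -15.6, -0.5]
opening: 0.003
```

```bash
python3 - <<'E'
from fit import *
st()
s=snap('wrist'); cv2.imwrite('pics/w7.png',cv2.resize(s['color'][:,:,::-1],None,fx=1.5,fy=1.5,interpolation=cv2.INTER_CUBIC))
s=snap('scene'); cv2.imwrite('pics/s7.png',cv2.resize(s['color'][140:240,220:320,::-1],None,fx=6,fy=6,interpolation=cv2.INTER_CUBIC))
E
```

```text
t 6.0 w [ 0.4126 -0.2608  0.055 ] book [ 0.0022 -0.1733  0.055 ] tipz 0.03 xang -102.46 F [ -8.15 -15.56  -0.51] op 0.003
```

View pics/w7.png

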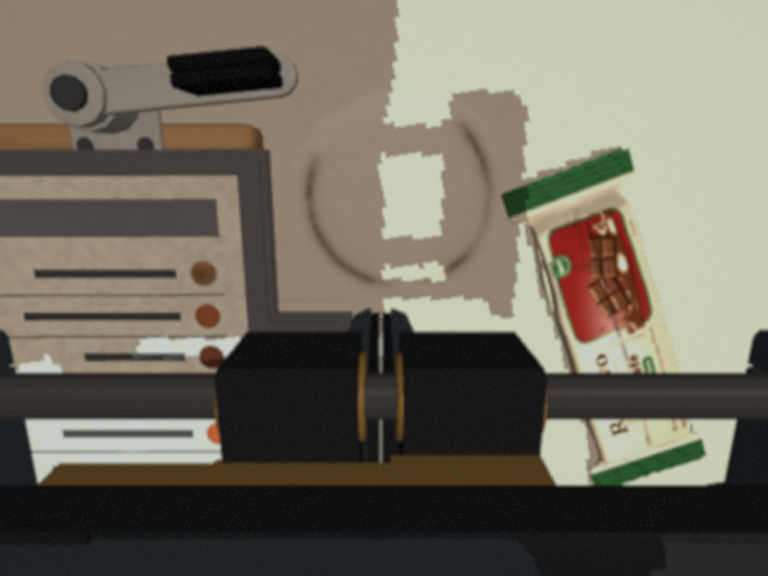

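View pics/s7.png

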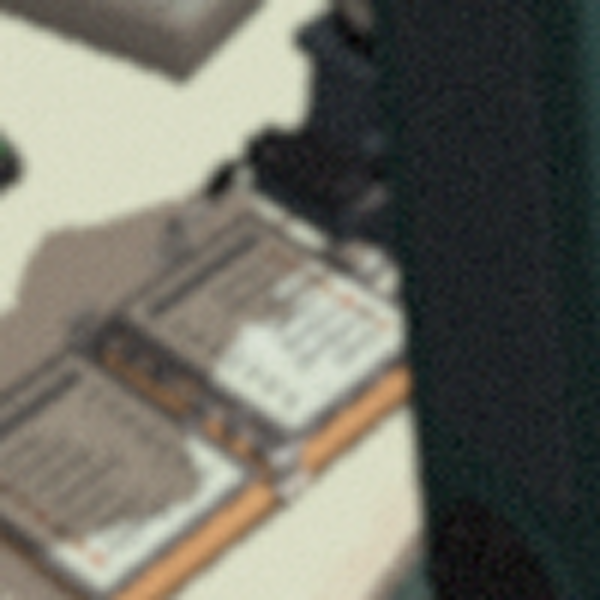

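Emit:
servo_tool --rows '[[[0,-0.003,0,0,0],[0,-0.006,0,0,0],[0,-0.009,0,0,0],[-0.0003,-0.012,0,0,0],[-0.0006,-0.015,0,0,0]]]'

```text
clock: 6.6
position: [0.4127, -0.2603, 0.0702]
tcp_rot: [-1.099, 1.367, -1.369]
wrist_force: [-4.3, -8.9, -0.4]
opening: 0.004
```

```bash
python3 - <<'E'
from fit import *
st()
s=snap('wrist'); cv2.imwrite('pics/w8.png',cv2.resize(s['color'][:,:,::-1],None,fx=1.5,fy=1.5,interpolation=cv2.INTER_CUBIC))
s=snap('scene'); cv2.imwrite('pics/s8.png',cv2.resize(s['color'][140:240,220:320,::-1],None,fx=6,fy=6,interpolation=cv2.INTER_CUBIC))
E
```

```text
t 6.6 w [ 0.4127 -0.2603  0.0702] book [ 0.0022 -0.1729  0.0702] tipz 0.0452 xang -102.47 F [-4.31 -8.92 -0.42] op 0.004
```

View pics/w8.png

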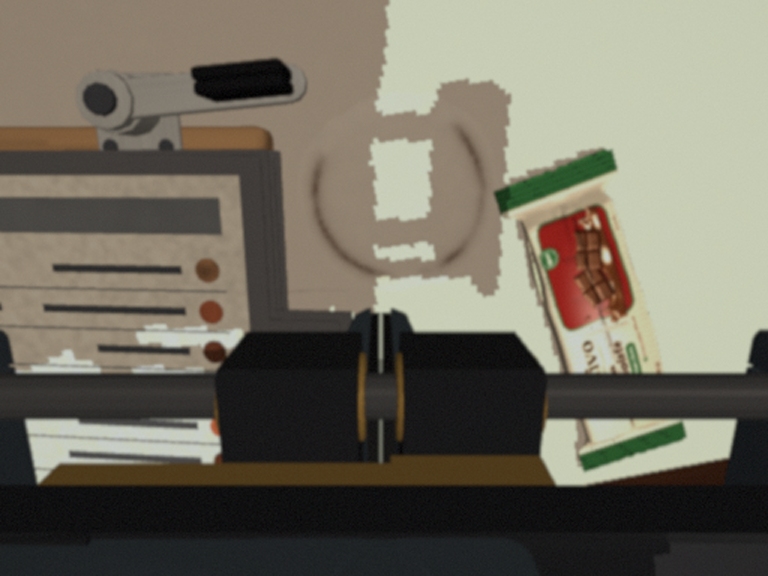

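View pics/s8.png

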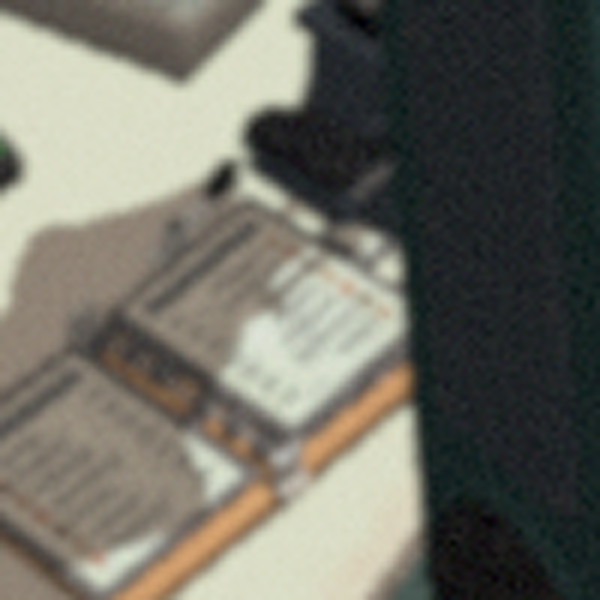

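Emit:
servo_tool --rows '[[[-0.0008,-0.005,0,0,0],[-0.0014,-0.01,0,0,0],[-0.0022,-0.015,0,0,0],[-0.0031,-0.02,0,0,0],[-0.0042,-0.025,0,0,0]]]'

```text
clock: 7.2
position: [0.4136, -0.2563, 0.0954]
tcp_rot: [-1.099, 1.367, -1.369]
wrist_force: [-4.9, -9.1, 1.3]
opening: 0.003
```

```bash
python3 - <<'E'
from fit import *
st()
s=snap('wrist'); cv2.imwrite('pics/w9.png',cv2.resize(s['color'][:,:,::-1],None,fx=1.5,fy=1.5,interpolation=cv2.INTER_CUBIC))
E
```

```text
t 7.2 w [ 0.4136 -0.2563  0.0954] book [ 0.0023 -0.1688  0.0954] tipz 0.0704 xang -102.47 F [-4.89 -9.05  1.34] op 0.003
```

View pics/w9.png

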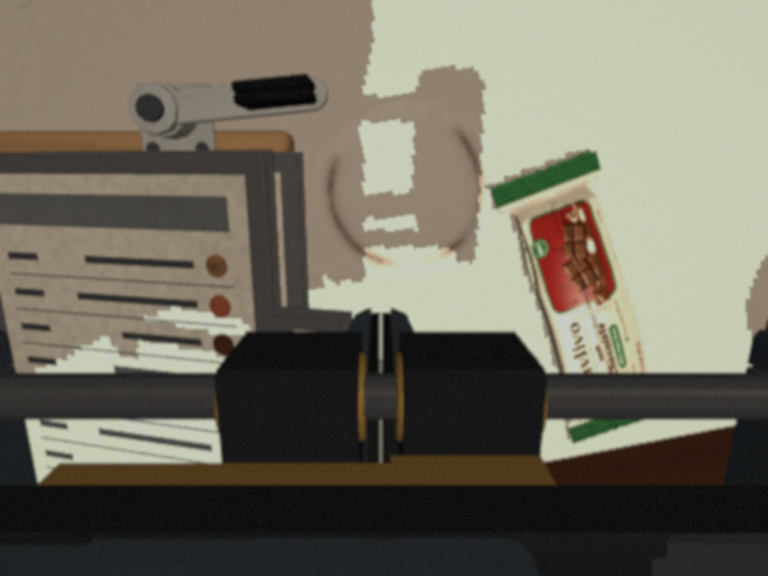

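Emit:
servo_tool --rows '[[[-0.0029,-0.01,0,0,0],[-0.0064,-0.02,0,0,0],[-0.0105,-0.03,0,0,0],[-0.0153,-0.04,0,0,0],[-0.021,-0.05,0,0,0]]]'

```text
clock: 7.75
position: [0.4182, -0.2357, 0.1457]
tcp_rot: [-1.099, 1.367, -1.369]
wrist_force: [-4.1, -6.9, 4.2]
opening: 0.005
```

```bash
python3 - <<'E'
from fit import *
st()
s=snap('wrist'); cv2.imwrite('pics/w10.png',cv2.resize(s['color'][:,:,::-1],None,fx=1.5,fy=1.5,interpolation=cv2.INTER_CUBIC))
s=snap('scene'); cv2.imwrite('pics/s10.png',cv2.resize(s['color'][110:240,190:320,::-1],None,fx=4,fy=4,interpolation=cv2.INTER_CUBIC))
E
```

```text
t 7.75 w [ 0.4182 -0.2357  0.1457] book [ 0.0024 -0.1476  0.1457] tipz 0.1207 xang -102.48 F [-4.07 -6.93  4.22] op 0.005
```

View pics/w10.png

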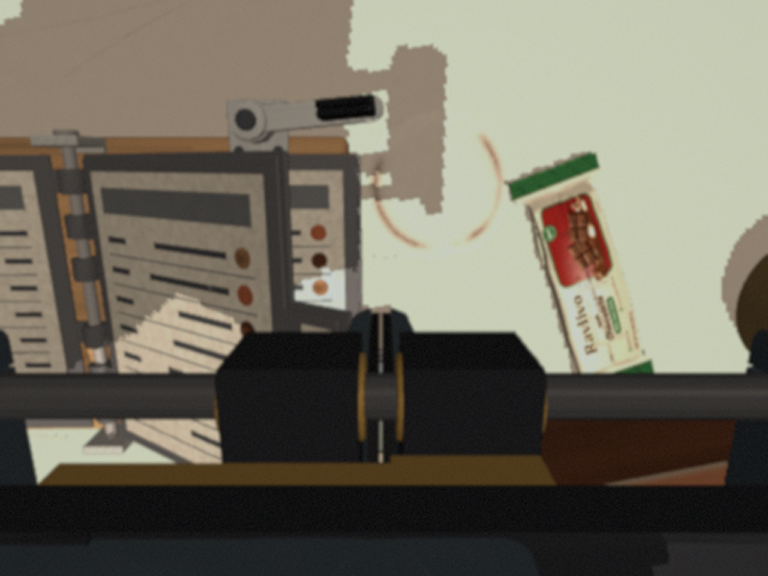

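View pics/s10.png

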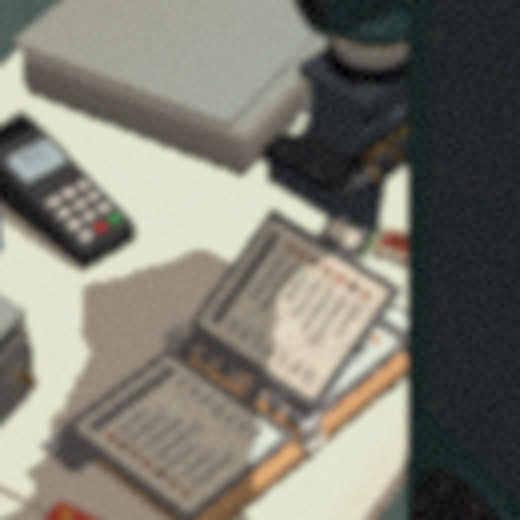

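Emit:
servo_tool --rows '[[[-0.0067,-0.01,0,0,0],[-0.0145,-0.02,0,0,0],[-0.0238,-0.03,0,0,0],[-0.0348,-0.04,0,0,0],[-0.0454,-0.048,0,0,0]]]'

```text
clock: 8.35
position: [0.4284, -0.1909, 0.1936]
tcp_rot: [-1.098, 1.367, -1.369]
wrist_force: [-1.1, -4.0, 3.5]
opening: 0.002
```

```bash
python3 - <<'E'
from fit import *
st()
s=snap('wrist'); cv2.imwrite('pics/w11.png',cv2.resize(s['color'][:,:,::-1],None,fx=1.5,fy=1.5,interpolation=cv2.INTER_CUBIC))
s=snap('scene'); cv2.imwrite('pics/s11.png',cv2.resize(s['color'][110:240,190:320,::-1],None,fx=4,fy=4,interpolation=cv2.INTER_CUBIC))
E
```

```text
t 8.35 w [ 0.4284 -0.1909  0.1936] book [ 0.003  -0.1017  0.1936] tipz 0.1686 xang -102.51 F [-1.1  -4.01  3.55] op 0.002
```

View pics/w11.png

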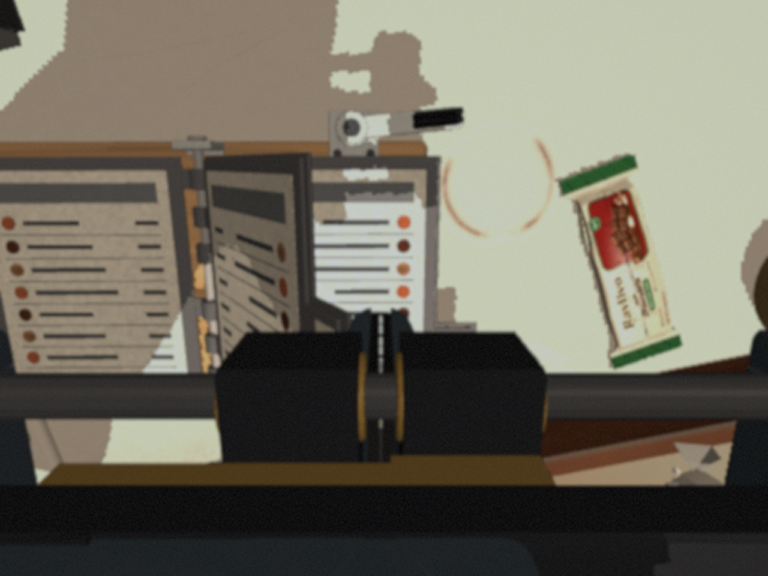

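View pics/s11.png

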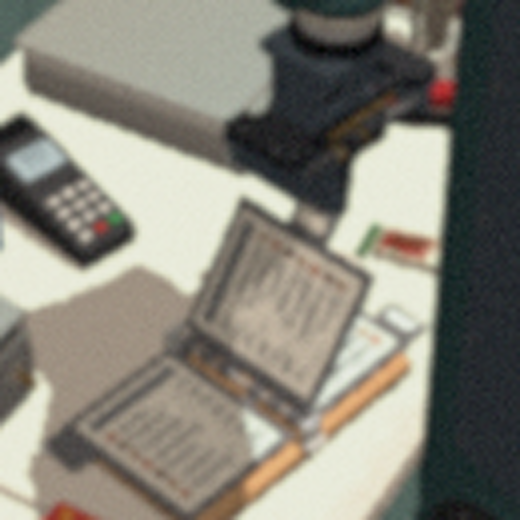

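Emit:
servo_tool --rows '[[[-0.018,-0.008,0,0,0],[-0.036,-0.0145,0,0,0],[-0.054,-0.02,0,0,0],[-0.072,-0.024,0,0,0],[-0.09,-0.027,0,0,0]]]'

```text
clock: 8.95
position: [0.4472, -0.1022, 0.2195]
tcp_rot: [-1.098, 1.369, -1.368]
wrist_force: [-0.4, -1.2, -0.5]
opening: 0.005
```

```bash
python3 - <<'E'
from fit import *
print(st()['joint_positions'].round(2))
s=snap('wrist'); cv2.imwrite('pics/w12.png',cv2.resize(s['color'][:,:,::-1],None,fx=1.5,fy=1.5,interpolation=cv2.INTER_CUBIC))
s=snap('scene'); cv2.imwrite('pics/s12.png',cv2.resize(s['color'][110:240,190:320,::-1],None,fx=4,fy=4,interpolation=cv2.INTER_CUBIC))
E
```

```text
t 8.95 w [ 0.4472 -0.1022  0.2195] book [ 0.003  -0.0111  0.2195] tipz 0.1945 xang -102.52 F [-0.38 -1.15 -0.47] op 0.005
[-0.28  0.02  2.22  0.    0.91  1.51]
```

View pics/w12.png

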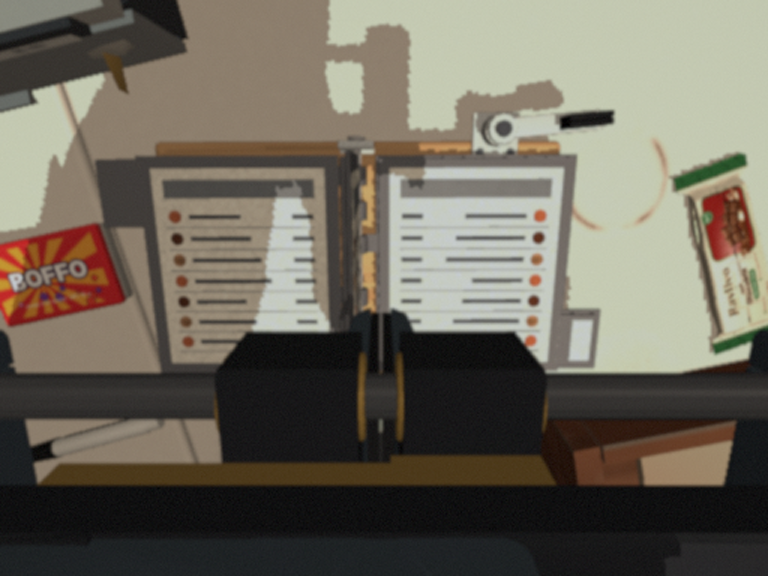

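View pics/s12.png

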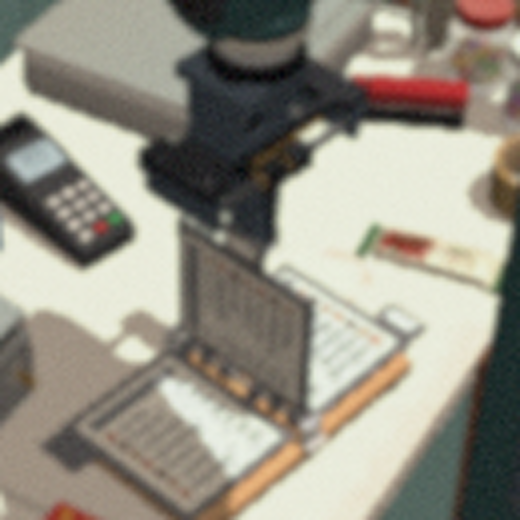

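Emit:
servo_tool --rows '[[[-0.02,-0.001,0,0,0],[-0.0393,0.001,0,0,0],[-0.0615,0.0078,0,0,0],[-0.0825,0.0177,0,0,0],[-0.1018,0.0305,0,0,0]]]'

```text
clock: 9.55
position: [0.4697, -0.0034, 0.1888]
tcp_rot: [-1.098, 1.368, -1.368]
wrist_force: [0.1, -0.8, -0.7]
opening: 0.006
```

```bash
python3 - <<'E'
from fit import *
print(st()['joint_positions'].round(2))
s=snap('scene'); cv2.imwrite('pics/s13.png',cv2.resize(s['color'][110:260,170:320,::-1],None,fx=4,fy=4,interpolation=cv2.INTER_CUBIC))
E
```

```text
t 9.55 w [ 0.4697 -0.0034  0.1888] book [0.0043 0.0903 0.1888] tipz 0.1638 xang -102.51 F [ 0.13 -0.83 -0.68] op 0.006
[-0.06  0.09  2.22  0.    0.84  1.73]
```

View pics/s13.png

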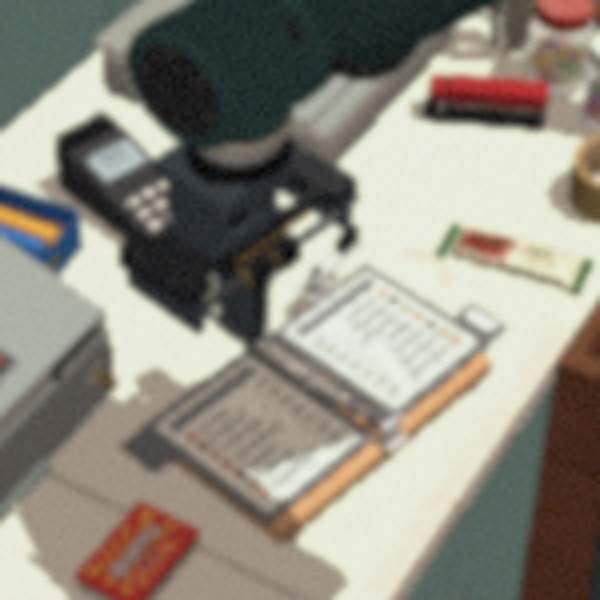

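```bash
python3 - <<'E'
from fit import *
s=snap('wrist'); cv2.imwrite('pics/w13.png',cv2.resize(s['color'][:,:,::-1],None,fx=1.5,fy=1.5,interpolation=cv2.INTER_CUBIC))
s=snap('top'); cv2.imwrite('pics/t13.png',cv2.resize(s['color'][130:250,180:330,::-1],None,fx=5,fy=5,interpolation=cv2.INTER_CUBIC))
E
```

```text
(no output)
```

View pics/w13.png

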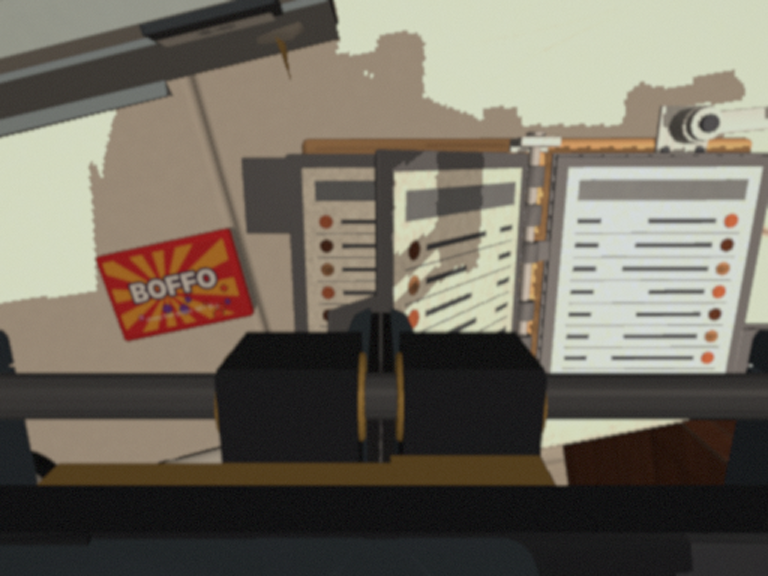

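View pics/t13.png

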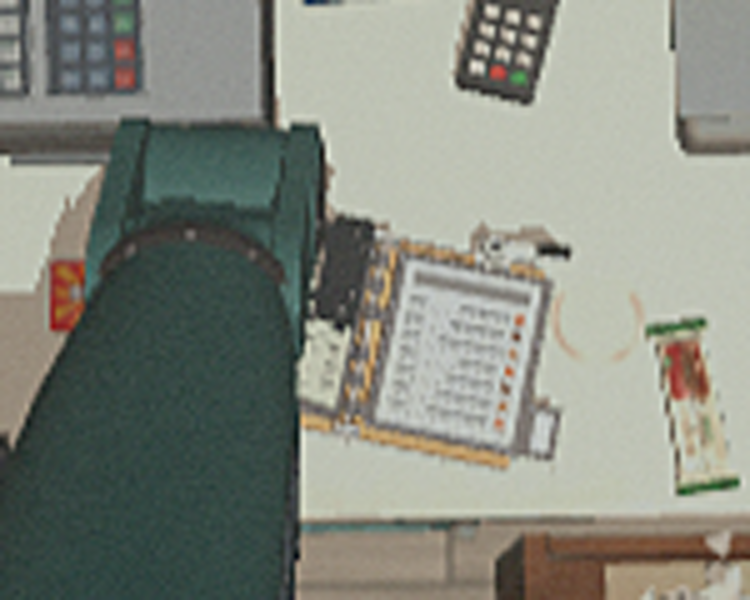

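```bash
python3 - <<'E'
from fit import *
s=snap('top')
for z in (.2,.3,.4,.5): print('link',z,onz(s,224,154,z).round(3), onz(s,204,156,z).round(3))
for z in (0,.1,.2): print('reg',z,onz(s,233,161,z).round(3),onz(s,180,161,z).round(3), onz(s,234,154,z).round(3))
w=snap('wrist')
for z in (0.05,.1,.15,.2): print('wreg corner',onz(w,335/1.5,35/1.5,z).round(3),onz(w,165/1.5,85/1.5,z).round(3))
E
```

```text
link 0.2 [0.583 0.015 0.2  ] [0.577 0.09  0.2  ]
link 0.3 [0.554 0.006 0.3  ] [0.548 0.075 0.3  ]
link 0.4 [ 0.525 -0.003  0.4  ] [0.519 0.06  0.4  ]
link 0.5 [ 0.495 -0.013  0.5  ] [0.49  0.045 0.5  ]
reg 0 [ 0.61  -0.004  0.   ] [0.614 0.223 0.   ] [ 0.641 -0.009  0.   ]
reg 0.1 [ 0.583 -0.011  0.1  ] [0.586 0.202 0.1  ] [ 0.612 -0.015  0.1  ]
reg 0.2 [ 0.556 -0.018  0.2  ] [0.559 0.18  0.2  ] [ 0.583 -0.022  0.2  ]
wreg corner [ 0.604 -0.01   0.05 ] [0.6   0.086 0.05 ]
wreg corner [ 0.592 -0.011  0.1  ] [0.589 0.067 0.1  ]
wreg corner [ 0.58  -0.013  0.15 ] [0.578 0.049 0.15 ]
wreg corner [ 0.569 -0.015  0.2  ] [0.567 0.031 0.2  ]
```

```bash
python3 - <<'E'
from fit import *
s=snap('scene'); cv2.imwrite('pics/s14.png',cv2.resize(s['color'][60:260,60:330,::-1],None,fx=2.9,fy=2.9,interpolation=cv2.INTER_CUBIC))
E
```

```text
(no output)
```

View pics/s14.png

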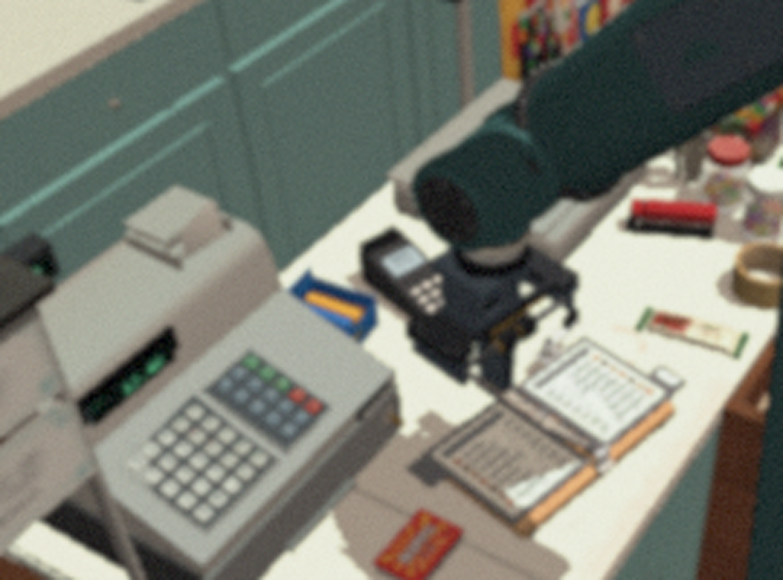

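Emit:
servo_tool --rows '[[[-0.014,0.019,-0.004,0,0],[-0.0239,0.0392,-0.008,0,0],[-0.0304,0.0602,-0.012,0,0],[-0.0353,0.0805,-0.016,0,0],[-0.0374,0.1,-0.02,0,0]]]'

```text
clock: 10.35
position: [0.4584, 0.0369, 0.0892]
tcp_rot: [-1.097, 1.368, -1.369]
wrist_force: [1.4, -0.3, 0.2]
opening: 0.004
```

```bash
python3 - <<'E'
from fit import *
print(st()['joint_positions'].round(2))
E
```

```text
t 10.35 w [0.4584 0.0369 0.0892] book [-0.0151  0.1273  0.0892] tipz 0.0642 xang -102.54 F [ 1.4  -0.32  0.23] op 0.004
[ 0.03  0.26  2.26 -0.    0.61  1.82]
```

Emit:
servo_tool --rows '[[[0,0.006,0,0,0],[0,0.012,0,0,0],[0,0.017,0,0,0],[0,0.019,0,0,0]]]'

```text
clock: 10.75
position: [0.4586, 0.0371, 0.0707]
tcp_rot: [-1.097, 1.368, -1.369]
wrist_force: [0.2, 0.1, 0.7]
opening: 0.006
```

Emit:
servo_tool --rows '[[[0,0.001,0,0,0],[0,0.002,0,0,0],[0,0.002,0,0,0]]]'

```text
clock: 11.05
position: [0.4585, 0.0373, 0.069]
tcp_rot: [-1.098, 1.368, -1.368]
wrist_force: [-2.3, -1.8, 9.0]
opening: 0.005
```

```bash
python3 - <<'E'
from fit import *
st()
s=snap('wrist'); cv2.imwrite('pics/w15.png',cv2.resize(s['color'][:,:,::-1],None,fx=1.5,fy=1.5,interpolation=cv2.INTER_CUBIC))
E
```

```text
t 11.05 w [0.4585 0.0373 0.069 ] book [-0.0151  0.1277  0.069 ] tipz 0.044 xang -102.5 F [-2.3  -1.81  9.  ] op 0.005
```

View pics/w15.png

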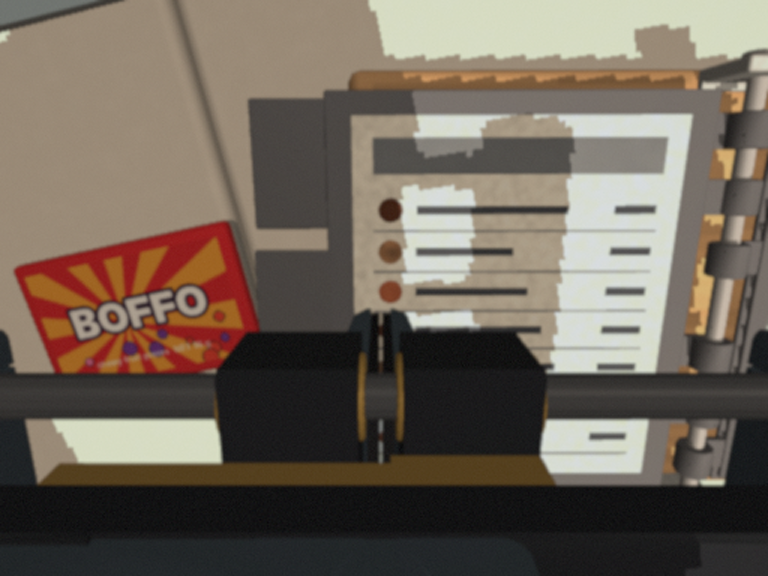

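Emit:
servo_tool --rows '[[[0,0.0006,0,0,0],[0,0.0006,0,0,0],[0,0.0006,0,0,0]]]'

```text
clock: 11.4
position: [0.4586, 0.0373, 0.0688]
tcp_rot: [-1.097, 1.367, -1.368]
wrist_force: [-5.1, -1.7, 18.0]
opening: 0.002
```

Emit:
servo_tool --rows '[[[0,-0.03,0,0,0],[0,-0.07,0,0,0],[0.04,-0.1,0.01,0,0],[0.09,-0.12,0.02,0,0],[0.14,-0.12,0.03,0,0]]]'

```text
clock: 11.9
position: [0.4584, -0.101, 0.1906]
tcp_rot: [-1.096, 1.363, -1.37]
wrist_force: [1.1, 0.0, -0.3]
opening: -0.001
```

Emit:
servo_tool --rows '[[[0.05,0,0.008,0,0],[0.1,0,0.016,0,0],[0.11,0,0.016,0,0],[0.11,0,0.016,0,0]]]'

```text
clock: 12.3
position: [0.4487, -0.2116, 0.1877]
tcp_rot: [-1.096, 1.37, -1.37]
wrist_force: [1.0, 0.7, -0.1]
opening: 0.005
```

```bash
python3 - <<'E'
from fit import *
st()
s=snap('wrist'); cv2.imwrite('pics/w16.png',cv2.resize(s['color'][:,:,::-1],None,fx=1.5,fy=1.5,interpolation=cv2.INTER_CUBIC))
g=s['color'].astype(int).max(2)
s=snap('scene'); cv2.imwrite('pics/s16.png',cv2.resize(s['color'][130:260,190:320,::-1],None,fx=4.5,fy=4.5,interpolation=cv2.INTER_CUBIC))
E
```

```text
t 12.3 w [ 0.4487 -0.2116  0.1877] book [ 0.0272 -0.1177  0.1877] tipz 0.1627 xang -102.67 F [ 0.97  0.72 -0.06] op 0.005
```

View pics/w16.png

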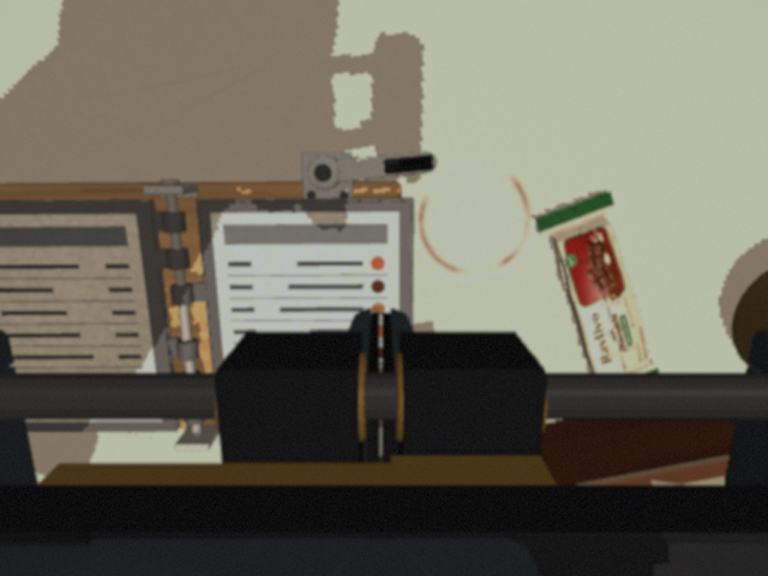

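View pics/s16.png

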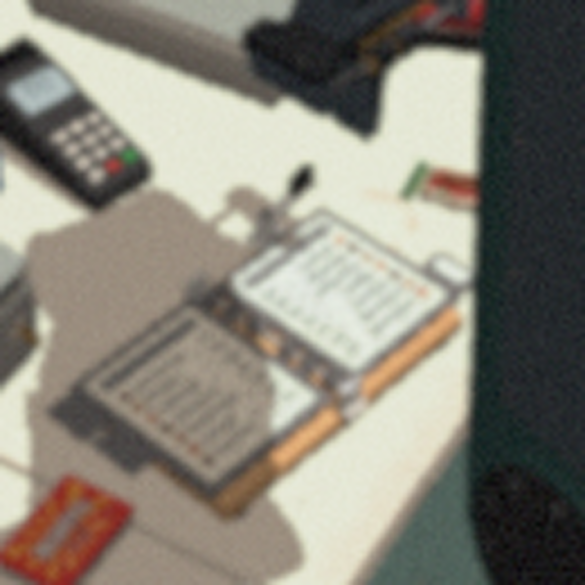

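```bash
python3 - <<'E'
from fit import *
w=viewer.snapshot('wrist')
a=lambda u,v:(u/1.5-.17,v/1.5-.17)
f=toB(onz(w,*a(409,162.5),.0675)); p=toB(onz(w,*a(322,173),.0545)); print(f,p)
d=f-p; print(np.arctan2(-d[1],-d[0]), np.hypot(d[0],d[1]))
d=f-np.array([.09,-.09,0]); print(np.arctan2(-d[1],-d[0]))
st()
E
```

```text
[ 0.09506898 -0.13145691  0.0675    ] [ 0.08982928 -0.08421296  0.0545    ]
1.6812522641611547 0.04753361333470433
1.6924634381533337
t 12.45 w [ 0.4489 -0.2092  0.1875] book [ 0.027  -0.1153  0.1875] tipz 0.1625 xang -102.47 F [-0.28 -0.07  0.5 ] op 0.006
```

Emit:
servo_tool --rows '[[[0.005,0,0.035,0,0],[0.012,0,0.07,0,0],[0.022,0,0.103,0,0],[0.022,0.02,0.103,0,0],[0.022,0.04,0.103,0,0]]]'

```text
clock: 12.95
position: [0.5461, -0.2527, 0.1473]
tcp_rot: [-1.099, 1.366, -1.367]
wrist_force: [0.5, -0.6, -0.4]
opening: 0.008
```

Emit:
servo_tool --rows '[[[0,0.03,0,0,0],[0,0.055,0,0,0],[0,0.067,0,0,0],[0,0.067,0,0,0]]]'

```text
clock: 13.35
position: [0.5443, -0.2526, 0.0794]
tcp_rot: [-1.1, 1.37, -1.365]
wrist_force: [-0.0, 0.5, 0.6]
opening: 0.006
```

```bash
python3 - <<'E'
from fit import *
st()
s=snap('scene'); cv2.imwrite('pics/s17.png',cv2.resize(s['color'][100:230,200:330,::-1],None,fx=4.5,fy=4.5,interpolation=cv2.INTER_CUBIC))
s=snap('top'); cv2.imwrite('pics/t17.png',cv2.resize(s['color'][130:250,200:350,::-1],None,fx=5,fy=5,interpolation=cv2.INTER_CUBIC))
E
```

```text
t 13.35 w [ 0.5443 -0.2526  0.0794] book [ 0.1293 -0.1378  0.0794] tipz 0.0544 xang -102.43 F [-0.02  0.46  0.55] op 0.006
```

View pics/s17.png

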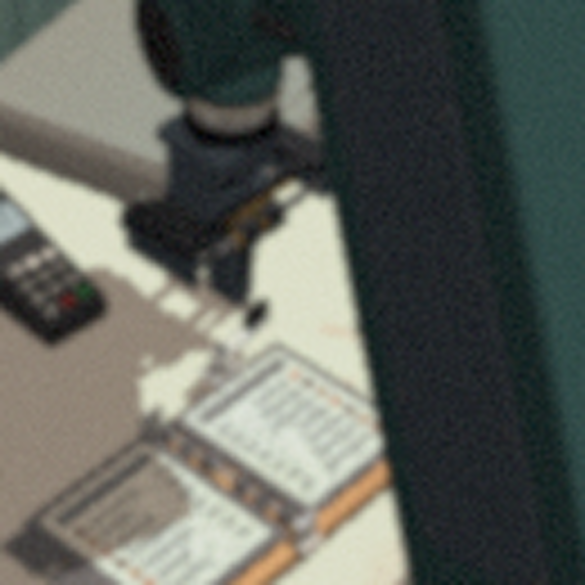

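View pics/t17.png

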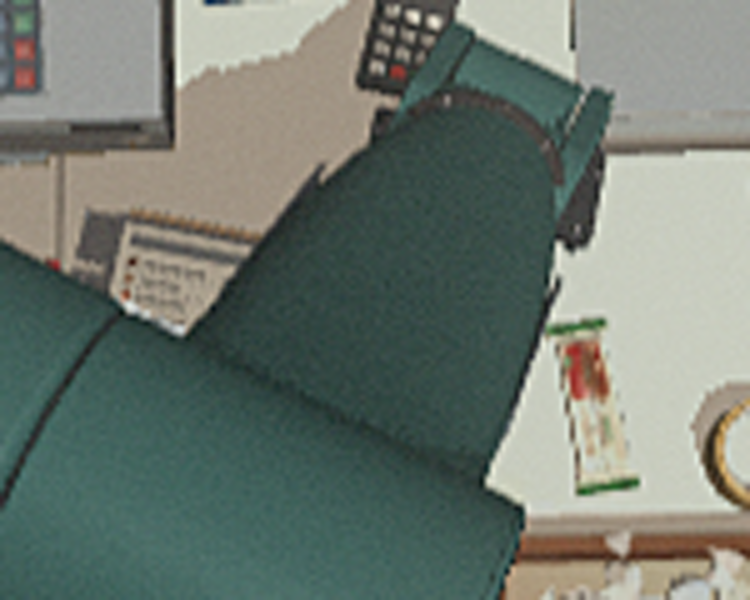

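Emit:
servo_tool --rows '[[[0.001,0,-0.009,0,0],[0.003,0,-0.0185,0,0],[0.0042,0,-0.0274,0,0],[0.0024,0,-0.0366,0,0],[-0.0011,0,-0.0453,0,0]]]'

```text
clock: 13.95
position: [0.4999, -0.2431, 0.0809]
tcp_rot: [-1.097, 1.368, -1.369]
wrist_force: [1.1, -1.0, 0.7]
opening: 0.007
```

```bash
python3 - <<'E'
from fit import *
st()
s=snap('wrist'); cv2.imwrite('pics/w18.png',cv2.resize(s['color'][:,:,::-1],None,fx=1.5,fy=1.5,interpolation=cv2.INTER_CUBIC))
s=snap('scene'); cv2.imwrite('pics/s18.png',cv2.resize(s['color'][100:230,200:330,::-1],None,fx=4.5,fy=4.5,interpolation=cv2.INTER_CUBIC))
E
```

```text
t 13.95 w [ 0.4999 -0.2431  0.0809] book [ 0.0839 -0.1378  0.0809] tipz 0.0559 xang -102.54 F [ 1.07 -0.99  0.66] op 0.007
```

View pics/w18.png

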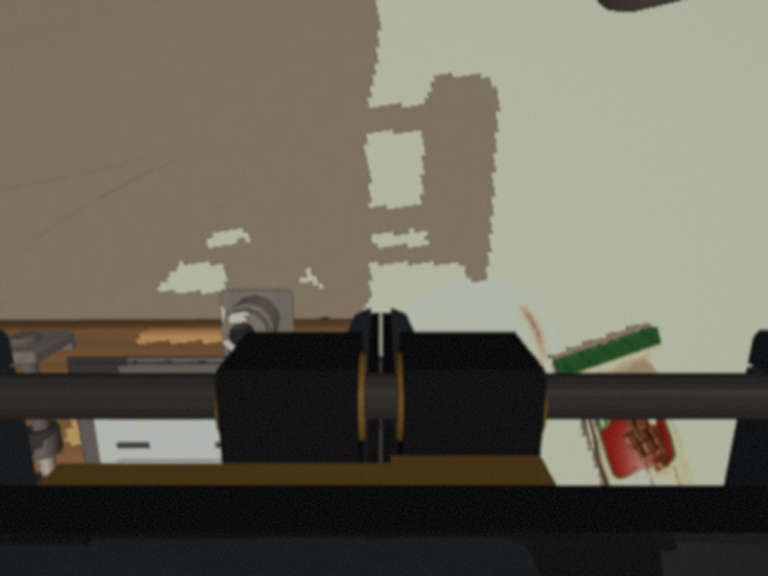

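View pics/s18.png

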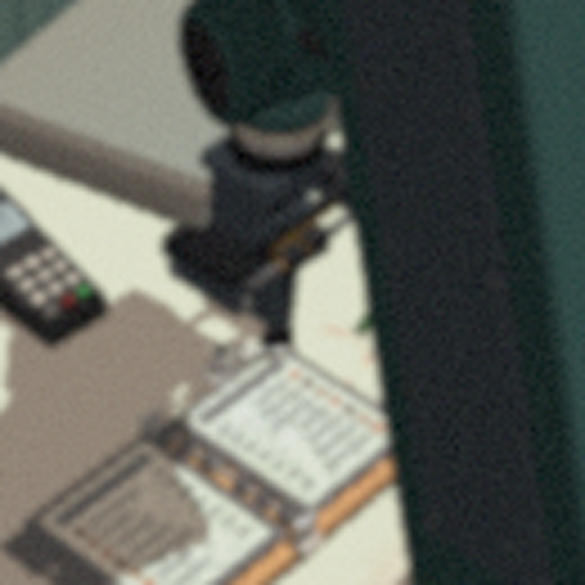

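Emit:
servo_tool --rows '[[[-0.0055,0,-0.0085,0,0],[-0.0107,0,-0.0177,0,0],[-0.015,0,-0.021,0,0],[-0.0192,0,-0.0233,0,0],[-0.024,0,-0.0255,0,0]]]'

```text
clock: 14.55
position: [0.481, -0.2138, 0.0806]
tcp_rot: [-1.098, 1.368, -1.368]
wrist_force: [-0.4, -1.0, -0.6]
opening: 0.007
```

```bash
python3 - <<'E'
from fit import *
st()
s=snap('wrist'); cv2.imwrite('pics/w19.png',cv2.resize(s['color'][:,:,::-1],None,fx=1.5,fy=1.5,interpolation=cv2.INTER_CUBIC))
s=snap('scene'); cv2.imwrite('pics/s19.png',cv2.resize(s['color'][100:230,200:330,::-1],None,fx=4.5,fy=4.5,interpolation=cv2.INTER_CUBIC))
E
```

```text
t 14.55 w [ 0.481  -0.2138  0.0806] book [ 0.0593 -0.1131  0.0806] tipz 0.0556 xang -102.5 F [-0.44 -1.01 -0.58] op 0.007
```

View pics/w19.png

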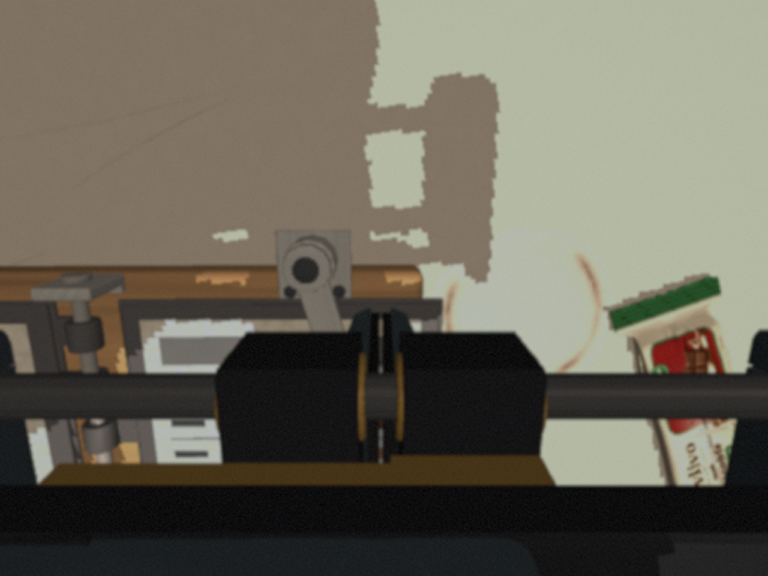

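View pics/s19.png

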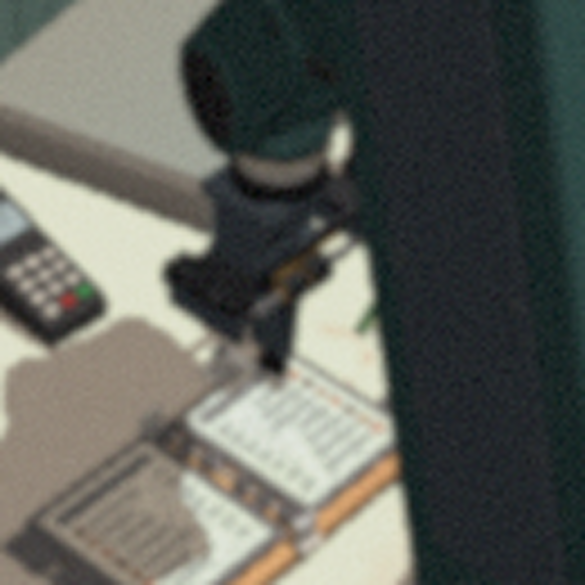

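Emit:
servo_tool --rows '[[[-0.0045,0,-0.0022,0,0],[-0.009,0,-0.0036,0,0],[-0.0122,0,-0.0043,0,0],[-0.0122,0,-0.0043,0,0]]]'

```text
clock: 15.05
position: [0.4795, -0.201, 0.0806]
tcp_rot: [-1.098, 1.368, -1.368]
wrist_force: [-0.0, -0.4, 0.5]
opening: 0.002
```

Emit:
servo_tool --rows '[[[0.01,0,0,0,0],[0.02,0,0,0,0],[0.02,-0.04,0,0,0],[0.02,-0.08,-0.01,0,0],[0.03,-0.11,-0.02,0,0]]]'

```text
clock: 15.55
position: [0.4534, -0.227, 0.1925]
tcp_rot: [-1.098, 1.367, -1.369]
wrist_force: [-0.1, -0.7, 0.1]
opening: 0.007
```

Emit:
servo_tool --rows '[[[0,0,0,0,0],[0,0,0,0,0]]]'

```text
clock: 15.75
position: [0.4534, -0.2273, 0.191]
tcp_rot: [-1.097, 1.368, -1.37]
wrist_force: [1.0, -0.3, -0.2]
opening: 0.001
```

```bash
python3 - <<'E'
from fit import *
st()
s=snap('wrist'); cv2.imwrite('pics/w20.png',cv2.resize(s['color'][:,:,::-1],None,fx=1.5,fy=1.5,interpolation=cv2.INTER_CUBIC))
s=snap('scene'); cv2.imwrite('pics/s20.png',cv2.resize(s['color'][130:260,190:320,::-1],None,fx=4.5,fy=4.5,interpolation=cv2.INTER_CUBIC))
E
```

```text
t 15.75 w [ 0.4534 -0.2273  0.191 ] book [ 0.0352 -0.132   0.191 ] tipz 0.166 xang -102.57 F [ 0.97 -0.33 -0.22] op 0.001
```

View pics/w20.png

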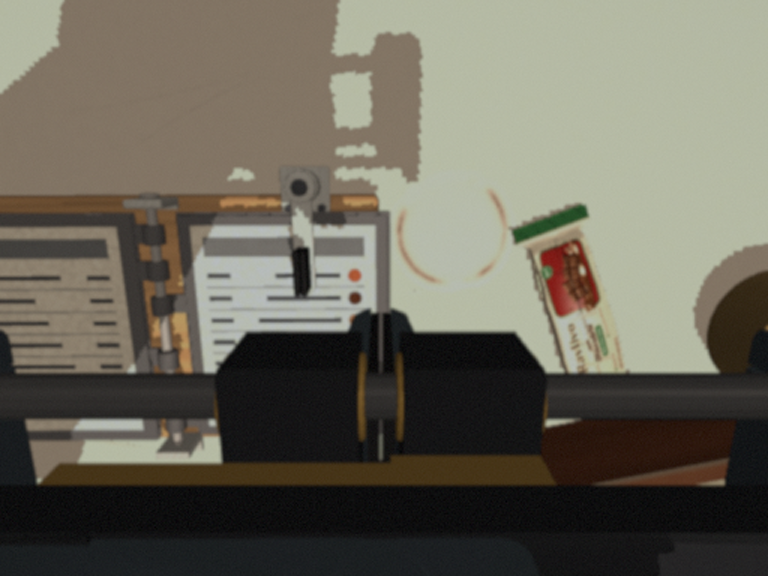

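View pics/s20.png

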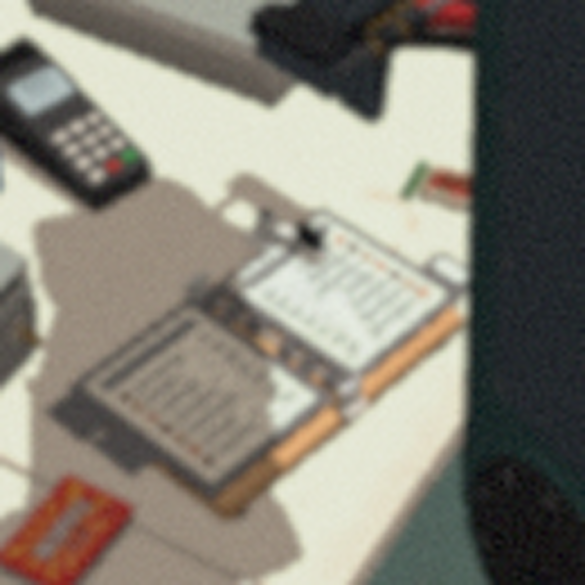

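```bash
python3 -c "
from h import *
print(sense()['wrist_force'], job.hand_in())"
```

```text
the job is handed in; nothing more can be done
[-0.07045139 -0.35747182 -1.53030595] None
```

I turned leaf_b over onto the left and pushed the keeper's arm back over leaf_c. The job was handed in at about 16 s of the 64 s allowed. I got no verdict back.

- **Keeper out:** With the fingers shut, I pushed the fin's inner side. A later picture gave about 1.68 rad, clear of the leaves.
- **Leaf over:** I pressed the tab's outer edge and raised the leaf along its arc. I then pushed its lower face over the spine and down on the left, to a fingertip height of 44 mm with about 18 N.
- **Keeper back:** I pushed the fin's outer side, then backed off and rose clear.

**Last checks:**
- The final wrist and scene pictures show both left-hand tabs lying flat on the left and leaf_c flat on the right.
- By eye, the keeper's arm points almost along the spine, at about 0.05–0.1 rad. I did not compute this from the picture.
- The mint tin and the wrapped bar look where they were. The arm hides part of the counter, so I judged the other things only from what was visible.
- The wrist force was near zero before hand-in, at most about 1.5 N, so the robot was touching nothing.

**Disagreements:**
- The tip finger was thinner than I assumed: contact on the tab came about 8 mm further in than planned.
- The book's position differed between views by a few millimetres. I went with the wrist-camera fit.

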